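# Load the high-voltage test box, break the lid stay, shut and bolt the lid, start

## Robot

A 7-joint arm with a two-finger parallel gripper is mounted at the origin on the work surface; the furniture and walls round the work are solid. World frame = base frame: x ahead of the robot, y to its left, z up, the work surface at z = 0. Lengths are in mm, angles in degrees, forces in N, time in s.
With the tool pointing down it reaches from about 400 to 850 mm from the base axis. Payload 6.9 kg.
Tool frame: the origin (TCP) lies on the centre line of the jaws, within the pads' length; the fingertips stand env.tip_reach ahead of it and the grasp point (between the pads) lies 2 mm behind it (env.tip_reach is the distance from the TCP to the fingertips, in mm); z points along the fingers, y is the line along which they close (so a half turn about z gives the same grasp; the last joint's range is limited). The gripper opens to 85 mm and grips with 20 to 120 N. Pads are 22 mm wide; open, the fingers measure 114 mm over their backs; the gripper's body (76 mm by 85 mm) begins 54 mm behind the grasp point. The pads swing forward as they close: fully open they stand 13 mm farther back than shut.
Start: joints at [72.451, 29.078, -13.613, 85.955, 7.202, 65.827, -8.869], TCP at [250.133, -572.753, 248.275] pointing down, gripper open.
Joint ranges: [-176.47, 176.47], [-13.61, 117.27], [-81.72, 77.17], [0.22, 143.17], [-87.28, 267.28], [10, 112.55], [-165.47, 165.47]. Speed limits (degrees/s): [136.94, 136.94, 180, 180, 180, 180, 180].

## Interface

Orientations are given as [roll, pitch, yaw] about the fixed x, y, z axes, in that order (R = Rz(yaw) Ry(pitch) Rx(roll)).
In Python, from bench import status, camera, env gives the robot as it stands.
- The arm moves only by the tool drive_tool, never from a script. Its argument "rows" is a list of rows, each a list of 3 entries, a list of its own where there are three numbers: the opening, from -1 (shut) to 1 (fully open), so that 0 is half open, then the shift along the tool's x, y, z in m, then the turn, a rotation vector about the tool's x, y, z in rad. A call has exactly 8 rows; each row is the pose to reach, as a shift and turn from the pose commanded when the call began, along the tool's axes at that moment; what a row does not reach only later rows make up. A row lasts 1/12 s, in which the tool goes at most 41.7 mm and 7.16 degrees, less where a joint would pass 70% of its speed; a pose out of reach is approached as far as the arm can. A call with a gripper value outside its range is refused whole. The fingers move at their own pace and stop on an object; "newtons" is the grip in N (left out, the last holds). Time passes only in rows, so rows that repeat a pose let the fingers close, or fill a call up. It gives the time, the measured TCP pose, the force, the opening and the grip force at its end, in the units of the state.
- status.get_obs(): the state, without advancing time (a new reading comes with each control period).
- camera(name): name is "scene" or "side" or "wrist"; returns a dict with "image" (480x640x3 uint8, red, green, blue), "fx", "fy", "cx", "cy" (pixels), "world_to_cam" (4x4, takes a point from world to camera coordinates); the wrist camera has in their place "tool_from_camera" (4x4, takes a point from camera to tool coordinates, whose origin is the TCP and whose axes are the flange's). Camera axes: x right, y up, looking along -z (the intrinsics and any distortion apply to the point x, -y, -z); pixel columns grow to the right and rows downward; lengths in mm; the calibration is good to about 2 mm. A picture is of the moment at which its call begins: read the wrist's pose just before it. There is no depth.
- env.job_done(): hands the job in; it is judged then, once.
The state is a dict: "t": time; "joints": joint angles; "joint_vel": joint speeds; "joint_torque": joint torques, N m; "position": TCP position; "ee_rot": TCP orientation; "ft_force": force on the tool from outside, world axes, zero at the start; "torque": the same for the moment, N m; "opening": opening from 0.0 (shut) to 1.0 (fully open); "grasp_force": force on a finger pad.
Only numpy, scipy, OpenCV 4.12 (cv2) and the standard library are available. Lean on these libraries where they do the work, as an engineer would, in place of code of your own. Each camera call takes 0.05 s, during which the arm holds its last target. There are 200 camera calls.

## Task

Get the repaired board under test: set the small circuit board flat into the tray inside the blue test box and let go of it, then break the folding lid stay by pushing its red knee down past straight. Lower the lid gently until it is fully shut, slide its bolt fully home through the keeper, and press the green start button fully down. Leave the other things on the bench where they are.

Things in the scene. Friction and masses are not known exactly. Their poses are not given: they have to be found in the camera images.
- test_box: blue steel test box fixed to the bench, 210 mm front to back (its x), 180 mm wide (its y), rim 115 mm high, open on top under a hinged lid. Origin: centre of its footprint on the bench. -x points out of its front (console, keeper), +x to its hinge, +y to the wall with the lid stay (nearer the robot). A plinth 50 mm high fills it, but for a 40 mm channel along the +y wall where the stay folds in
- tray_centre (a point): centre of the tray's floor in the box, 50 mm above the bench; axes as test_box. The tray's black rim is 6 mm high and encloses 64 mm (x) by 92 mm (y). Two terminal posts 15 mm high stand 75 mm from it towards the front
- board: small circuit board full of parts, on the bench left of the box; 46 x 72 mm (its x, y; parts overhang to 50 x 75), 25 mm high, 92 g; origin under its centre. The lowest 4 mm are full size; from 6 to 20 mm up it is 38 x 64 mm to a gripper. In the tray its long side lies along the box's y, either way round
- lid_hinge (a point): middle of the lid's hinge line at the rear of the box, at x +111 mm, 119 mm up; the line runs along the box's y
- lid_panel (a joint): lid angle, rad: 0 shut, 1.43 open on the locked stay, which blocks lowering. A flat panel 16 mm thick, 184 mm wide (aluminium frame, clear window), 220 mm from hinge line to free edge; shut, its underside is level with the hinge line. With the stay broken, friction keeps it about where it is; pushing it down takes 3 to 6 N near its edge, and below about 0.7 it may sink by itself, slowly
- lid_edge (a point): point on the lid's outer face (the top when shut), mid-width, 200 mm from the hinge line, 20 mm from the free edge; about 320 mm above the bench when open
- knee (a point): centre of the stay's knee: a red round boss, 20 mm diameter, 24 mm long along the box's y, that joins two equal 93 mm steel bars. Locked, it is 157 mm above the bench at x +8, y +73 mm in test_box's frame. The lower bar pivots on the wall at x -64 mm, 98 mm up; as the stay breaks, the knee swings about that pivot, down and towards the hinge (both alike at first)
- stay_upper (a joint): fold of the knee, rad: 0 locked (over-centre, a little above straight, on its stop), 0.10 straight, growing as the knee is pushed down (0.5 after about 25 mm); 2.3 with the lid shut. Breaking it takes about 3 N on the knee; it stays where it is left
- start_button_top (a point): centre of the top of the green start button, 26 mm diameter, facing up on the grey console (62 x 76 mm, 95 mm high) at the front of the box; about 117 mm above the bench when up
- start_button (a joint): travel of the sprung button, m: 0 up, 0.006 fully down, about 5 N when fully down
- capacitor: bystander: dark blue can capacitor, 44 mm diameter, 70 mm tall, standing loose on the bench to the right of the box; origin under its centre
- bolt_knob (a point): centre of the black knob (16 mm diameter, 26 mm tall; this point is 18 mm above the lid's top when shut, 153 mm above the bench) on the rear end of a steel barrel bolt that lies on the lid's outer face, 45 mm to the -y side of its middle. Drawn back, it is 125 mm from the hinge line. The rod runs from it through two guides (15 mm high, from 42 mm in front of the knob) towards the free edge
- lid_bolt (a joint): travel of the barrel bolt, m: 0 to 0.004 at the start, drawn back; it slides towards the lid's free edge (box -x) and at 0.028 (stop) is fully shot, its tip through the steel keeper that stands on the box's front wall. Takes about 2 to 3 N at the knob and stays where it is left. With the lid up it must stay drawn back, or the lid cannot shut

How it is judged:
By the outcome, as a careful person would: the job done as asked, in the order asked, and still so for the second after the job is handed in, with the robot touching nothing.
It also fails if it takes over 61 s, if anything falls off the work surface, if the arm or the gripper's body presses on something with over 40 N, if the wrist force passes 120 N, or if a joint passes its speed limit or range.

## Working session

There is one attempt and no reset: what is moved stays moved. The work goes in short steps, Python scripts to look and compute and a tool call to move; the robot and the scene stay as the last step left them, time stands still between calls to the robot, and variables do not carry over. Pictures are saved under pics/ and viewed, at most 10 in all, crops included, and the job is handed in when it is done.

Besides the shell and the picture viewer there is one more tool, called after "Emit:" as name(argument=value, ...), one argument or row to a line, values as JSON. drive_tool: Moves the arm, as the interface text tells. Its arguments: {"type":"object","properties":{"rows":{"type":"array"},"newtons":{"type":"number"}},"required":["rows"]}

```bash
mkdir -p pics; ls; python3 - <<'E'
from bench import status,camera,env
import cv2,numpy as np,json
o=status.get_obs();print(o['t'],o['position'],o['ee_rot'],o['opening'],env.tip_reach)
ims=[]
for n in['scene','side','wrist']:
    c=camera(n);cv2.imwrite(f'pics/{n}0.png',c['image'][:,:,::-1])
    print(n,{k:np.round(v,3).tolist() for k,v in c.items() if k!='image'})
E
```

```text
pics
0.0 [ 249.90309115 -572.34732776  247.44120609] [-1.79898919e+02  1.38908587e-03  2.35957007e+01] 0.9982436701839069 17.0
scene {'fx': 488.272, 'fy': 488.272, 'cx': 322.703, 'cy': 235.859, 'world_to_cam': [[0.906, -0.424, -0.012, -381.285], [0.333, 0.694, 0.638, -443.334], [-0.262, -0.582, 0.77, -998.144], [0.0, 0.0, 0.0, 1.0]]}
side {'fx': 564.355, 'fy': 564.355, 'cx': 320.328, 'cy': 235.458, 'world_to_cam': [[0.424, -0.906, -0.009, -18.412], [0.761, 0.351, 0.545, -610.676], [-0.49, -0.238, 0.838, -1183.183], [0.0, 0.0, 0.0, 1.0]]}
wrist {'fx': 344.225, 'fy': 344.225, 'cx': 319.407, 'cy': 239.738, 'tool_from_camera': [[-0.0, 0.953, 0.304, 77.306], [1.0, 0.0, -0.0, 1.066], [-0.001, 0.304, -0.953, -126.349], [0.0, 0.0, 0.0, 1.0]]}
```

View pics/scene0.png

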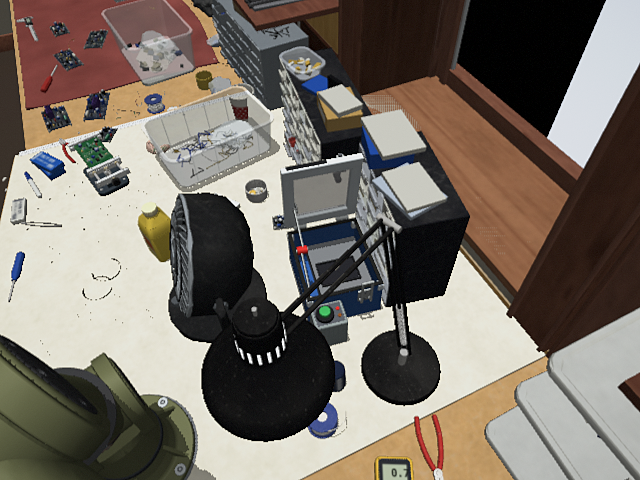

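View pics/side0.png

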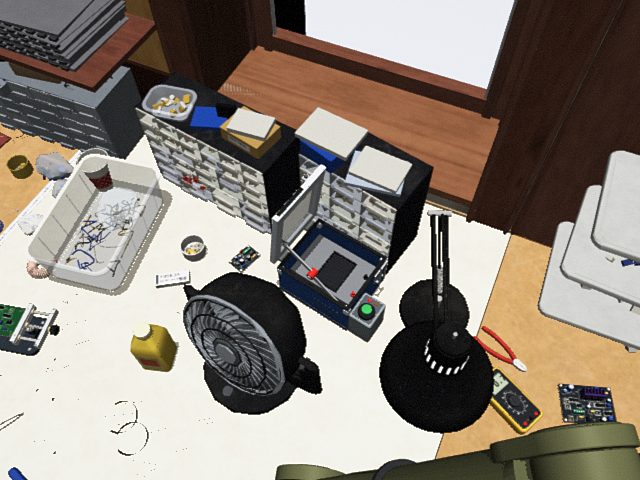

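```bash
cat > h.py <<'E'
import numpy as np,cv2
from bench import status,camera,env
from scipy.spatial.transform import Rotation as Rot
def tool():
    o=status.get_obs();T=np.eye(4);T[:3,:3]=Rot.from_euler('xyz',o['ee_rot'],degrees=True).as_matrix();T[:3,3]=o['position'];return T
def cam(n,save=None):
    T=tool();c=camera(n)
    c['c2w']=T@np.array(c['tool_from_camera']) if n=='wrist' else np.linalg.inv(c['world_to_cam'])
    if save: cv2.imwrite('pics/'+save,c['image'][:,:,::-1])
    return c
def ray(c,u,v):
    d=np.array([(u-c['cx'])/c['fx'],-(v-c['cy'])/c['fy'],-1]);d=c['c2w'][:3,:3]@d
    return c['c2w'][:3,3],d/np.linalg.norm(d)
def onz(c,u,v,z):
    o,d=ray(c,u,v);return o+d*(z-o[2])/d[2]
def proj(c,p):
    q=np.linalg.inv(c['c2w'])@np.r_[p,1];return np.array([c['cx']-c['fx']*q[0]/q[2],c['cy']+c['fy']*q[1]/q[2]])
def tri(*rs):
    A=sum(np.eye(3)-np.outer(d,d) for o,d in rs);b=sum((np.eye(3)-np.outer(d,d))@o for o,d in rs)
    p=np.linalg.solve(A,b);return p,max(np.linalg.norm(np.cross(p-o,d)) for o,d in rs)
def blobs(c,hsvlo,hsvhi,minA=15):
    h=cv2.cvtColor(c['image'],cv2.COLOR_RGB2HSV);m=cv2.inRange(h,np.array(hsvlo),np.array(hsvhi))
    n,l,s,ce=cv2.connectedComponentsWithStats(m);return [(ce[i].round(1).tolist(),s[i].tolist()) for i in range(1,n) if s[i][4]>=minA]
E
python3 - <<'E'
from h import *
a=cam('scene');b=cam('side');w=cam('wrist')
print(a['c2w'][:3,3],b['c2w'][:3,3],w['c2w'][:3,3])
for n,c in(('a',a),('b',b),('w',w)):
    print(n,'green',blobs(c,(50,130,60),(80,255,255)),'red',blobs(c,(0,180,120),(5,255,255)),blobs(c,(175,180,120),(180,255,255)))
print('knee',tri(ray(a,303,250),ray(b,312,273)))
print('button',tri(ray(a,325,313),ray(b,368,310)))
print('board',tri(ray(a,279,222),ray(b,243,258)),onz(b,243,258,12))
print('tcp',proj(a,tool()[:3,3]),proj(b,tool()[:3,3]))
for nm,uv in dict(fanbase=(228,325),fanbaseR=(263,290)).items(): print(nm,onz(a,*uv,0))
print('fan b base', onz(b,245,400,0),onz(b,300,400,0),'fan top',[onz(b,250,275,z) for z in(150,250)])
print('fan tri top a(215,195) b(240,275)',tri(ray(a,215,195),ray(b,240,275)))
print('lamp head top knob',tri(ray(a,254,311),ray(b,455,333)),'lamp base',onz(a,400,365,0),onz(b,435,310,0))
print('lamp elbow',tri(ray(a,390,227),ray(b,438,213)))
im=np.hstack([cv2.resize(a['image'][140:360,180:460],None,fx=2.0,fy=2.0)[:440,:400]*0+cv2.resize(b['image'][160:380,220:420],(400,440)),w['image'][:440,:400]])
cv2.imwrite('pics/c1.png',np.vstack([np.hstack([cv2.resize(b['image'][160:360,220:420],(400,400)),cv2.resize(a['image'][140:340,220:420],(400,400))])])[:,:,::-1])
cv2.imwrite('pics/w1.png',w['image'][:,:,::-1])
E
```

```text
[ 231.34571121 -435.13326636 1046.59059568] [-107.40913368  -84.43202631 1324.5833304 ] [ 321.32901346 -542.71561264  374.22392789]
a green [([87.4, 144.7], [82, 138, 13, 15, 69]), ([100.1, 143.4], [98, 140, 7, 8, 23]), ([94.4, 156.5], [76, 145, 37, 23, 197]), ([324.4, 310.9], [319, 306, 12, 11, 108])] red [([45.7, 82.3], [42, 76, 9, 13, 35]), ([67.0, 153.8], [63, 145, 11, 17, 35]), ([301.7, 249.0], [297, 245, 10, 8, 59]), ([436.5, 423.7], [433, 415, 8, 19, 63]), ([422.9, 443.9], [415, 417, 21, 53, 204]), ([440.2, 451.2], [438, 434, 5, 35, 128])] []
b green [([366.2, 308.9], [361, 304, 11, 11, 97]), ([10.1, 319.7], [0, 306, 23, 30, 316])] red [([312.4, 272.6], [307, 268, 11, 10, 59]), ([499.5, 341.1], [482, 326, 34, 33, 130]), ([493.2, 351.5], [474, 337, 39, 26, 131])] []
w green [([257.2, 348.0], [248, 330, 18, 28, 183])] red [] []
knee (array([475.87265518, 222.7873968 , 150.62835897]), np.float64(1.2910750308872665))
button (array([460.21660166,  69.78523241, 111.41615866]), np.float64(0.9015294580288766))
board (array([495.3587244 , 439.68641694,  25.38850496]), np.float64(5.115131742950147)) [506.81221875 448.07839143  12.        ]
tcp [399.54172273 777.98563004] [674.78276413 520.71965604]
fanbase [261.78515043 201.63143559   0.        ]
fanbaseR [374.20495085 259.84256617   0.        ]
fan b base [174.24498205 257.26395717   0.        ] [228.88854845 139.67897786   0.        ] fan top [array([408.12920399, 353.83539628, 150.        ]), array([364.23803643, 316.52280966, 250.        ])]
fan tri top a(215,195) b(240,275) (array([322.73770245, 306.88051566, 325.06610829]), np.float64(0.0563545331683011))
lamp head top knob (array([ 281.45077946, -117.29393844,  532.8752526 ]), np.float64(0.7095834509704231)) lamp base [584.61557759 -66.11733857   0.        ] [583.69615264 -72.84743761   0.        ]
lamp elbow (array([538.02334587, -17.36071832, 455.70794315]), np.float64(0.8975239333399578))
```

View pics/c1.png

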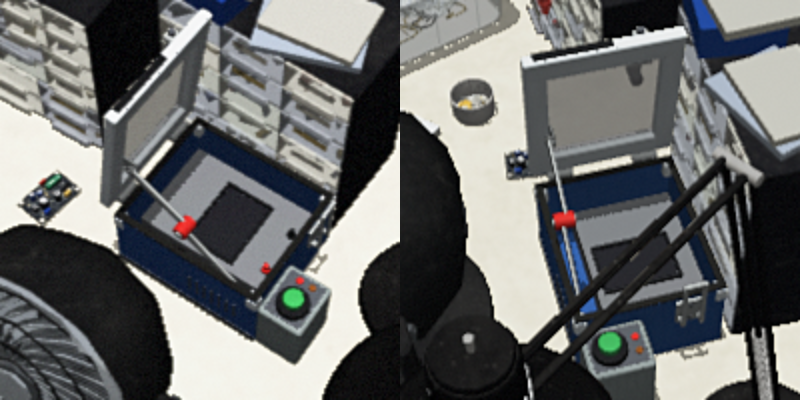

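View pics/w1.png

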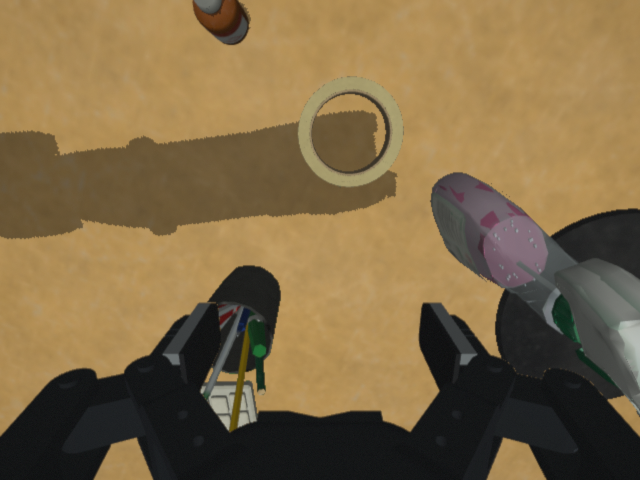

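```bash
cat > m.py <<'E'
from h import *
a=cam('scene');b=cam('side')
K=tri(ray(a,301.7,249),ray(b,312.4,272.6));B=tri(ray(a,324.4,310.9),ray(b,366.2,308.9));print('knee',K,'btn',B)
cs=[onz(b,u,v,115) for u,v in[(279,266),(320,221),(386.5,265),(345,308.5)]]
ca=[onz(a,u,v,115) for u,v in[(220+138/2,140+188/2),(220+272/2,140+158/2),(220+322/2,140+288/2)]]
print('rim side',np.round(cs),'mean',np.mean(cs,0),'\nrim scene',np.round(ca))
for p,q in((0,1),(1,2),(2,3),(3,0)):
    d=cs[q]-cs[p];print(np.linalg.norm(d).round(),np.degrees(np.arctan2(d[1],d[0])).round(1))
for n,p,q in[('fan c',(212,255),(248,330)),('fan top',(215,195),(240,275)),('fan top2',(240,200),(265,275))]:print(n,tri(ray(a,*p),ray(b,*q)))
print('fan base',[onz(a,u,v,0).round() for u,v in((170,325),(205,340),(265,285))],[onz(b,u,v,0).round() for u,v in((205,395),(250,412),(292,395),(320,385))])
print('lid top corners tri',tri(ray(a,220+125/2,140+58/2),ray(b,220+105/2,160+115/2)),tri(ray(a,220+285/2,140+30/2),ray(b,220+208/2,160+15/2)))
print('board a',[onz(a,220+117/2,140+165/2,10).round()],'b',[onz(b,220+x/2,160+y/2,z).round() for x,y,z in((48,196,12),(18,208,2),(45,172,2),(80,188,2),(48,222,2))])
E
python3 m.py
```

```text
knee (array([471.88659905, 219.59117667, 160.72308621]), np.float64(0.9507225232340222)) btn (array([460.99096366,  74.74465841, 111.97715221]), np.float64(1.0811809451679435))
rim side [[476. 314. 115.]
 [640. 279. 115.]
 [590.  74. 115.]
 [438. 120. 115.]] mean [536.11671507 196.74267204 115.        ] 
rim scene [[476. 311. 115.]
 [649. 283. 115.]
 [608.  82. 115.]]
168.0 -11.9
211.0 -103.9
158.0 163.3
198.0 79.1
fan c (array([278.24790346, 284.50992756, 169.45077447]), np.float64(1.9738645550613991))
fan top (array([322.73770245, 306.88051566, 325.06610829]), np.float64(0.0563545331683011))
fan top2 (array([356.83279005, 267.94344756, 319.47763548]), np.float64(10.028009256067522))
fan base [array([134., 262.,   0.]), array([200., 187.,   0.]), array([384., 272.,   0.])] [array([145., 349.,   0.]), array([155., 233.,   0.]), array([232., 162.,   0.]), array([281., 112.,   0.])]
lid top corners tri (array([474.86868496, 311.98874736, 330.33813553]), np.float64(1.8138669668406049)) (array([644.09317177, 267.94168614, 337.82853249]), np.float64(3.8182695123888317))
board a [array([493., 448.,  10.])] b [array([508., 446.,  12.]), array([479., 477.,   2.]), array([545., 472.,   2.]), array([542., 416.,   2.]), array([477., 430.,   2.])]
```

Emit:
drive_tool(
  rows=[
    [1,[0,0,-0.02],[0,0,0]],
    [1,[0,0,-0.06],[0,0,0]],
    [1,[0,0,-0.1],[0,0,0]],
    [1,[0,0,-0.14],[0,0,0]],
    [1,[0,0,-0.18],[0,0,0]],
    [1,[0,0,-0.22],[0,0,0]],
    [1,[0,0,-0.26],[0,0,0]],
    [1,[0,0,-0.3],[0,0,0]],
  ],
)

```text
t: 1.07
position: [249.6, -572.0, 550.8]
ee_rot: [179.9, -0.0, 23.6]
ft_force: [1.3, -2.1, -0.1]
opening: 1.001
grasp_force: 0.0
```

Emit:
drive_tool(
  rows=[
    [1,[0.02,-0.01,-0.02],[0,0,0]],
    [1,[0.055,-0.027,-0.04],[0,0,0]],
    [1,[0.09,-0.045,-0.05],[0,0,0]],
    [1,[0.125,-0.062,-0.05],[0,0,0]],
    [1,[0.16,-0.08,-0.05],[0,0,0]],
    [1,[0.195,-0.097,-0.05],[0,0,0]],
    [1,[0.23,-0.115,-0.05],[0,0,0]],
    [1,[0.265,-0.132,-0.05],[0,0,0]],
  ],
)

```text
t: 1.73
position: [437.5, -344.4, 592.5]
ee_rot: [179.6, -0.2, 23.6]
ft_force: [1.8, -0.3, 0.4]
opening: 1.002
grasp_force: 0.0
```

Emit:
drive_tool(
  rows=[
    [1,[0.028,-0.03,0],[0,0,0]],
    [1,[0.056,-0.06,0],[0,0,0]],
    [1,[0.084,-0.09,0],[0,0,0]],
    [1,[0.112,-0.12,0],[0,0,0]],
    [1,[0.14,-0.15,0],[0,0,0]],
    [1,[0.168,-0.18,0],[0,0,0]],
    [1,[0.196,-0.21,0],[0,0,0]],
    [1,[0.224,-0.24,0],[0,0,0]],
  ],
)

```text
t: 2.4
position: [545.9, -34.7, 591.7]
ee_rot: [179.6, -0.2, 23.6]
ft_force: [-0.2, -0.6, -0.1]
opening: 1.003
grasp_force: 0.0
```

Emit:
drive_tool(
  rows=[
    [1,[0.012,-0.037,0],[0,0,0]],
    [1,[0.024,-0.074,0],[0,0,0]],
    [1,[0.036,-0.111,0],[0,0,0]],
    [1,[0.048,-0.148,0],[0,0,0.1]],
    [1,[0.06,-0.185,0],[0,0,0.2]],
    [1,[0.072,-0.222,0],[0,0,0.3]],
    [1,[0.084,-0.259,0],[0,0,0.4]],
    [1,[0.096,-0.296,0],[0,0,0.5]],
  ],
)

```text
t: 3.07
position: [512.6, 273.9, 584.1]
ee_rot: [-180.0, -0.7, -5.3]
ft_force: [-0.2, -0.6, 0.3]
opening: 1.002
grasp_force: 0.0
```

Emit:
drive_tool(
  rows=[
    [1,[0,-0.04,0],[0,0,0]],
    [1,[-0.01,-0.08,0],[0,0,0.05]],
    [1,[-0.015,-0.115,0.02],[0,0,0.1]],
    [1,[-0.02,-0.145,0.05],[0,0,0.1]],
    [1,[-0.025,-0.165,0.085],[0,0,0.1]],
    [1,[-0.025,-0.172,0.125],[0,0,0.1]],
    [1,[-0.025,-0.172,0.165],[0,0,0.1]],
    [1,[-0.025,-0.172,0.205],[0,0,0.1]],
  ],
)

```text
t: 3.73
position: [505.0, 445.9, 376.5]
ee_rot: [-179.9, -0.7, -10.7]
ft_force: [0.2, 0.6, 0.0]
opening: 1.0
grasp_force: 0.0
```

```bash
python3 - <<'E'
from h import *
c=cam('wrist','w2.png');print(tool()[:3,3]);np.savez('w2.npz',**c)
E
```

```text
[501.57502822 442.08112545 365.36285962]
```

View pics/w2.png

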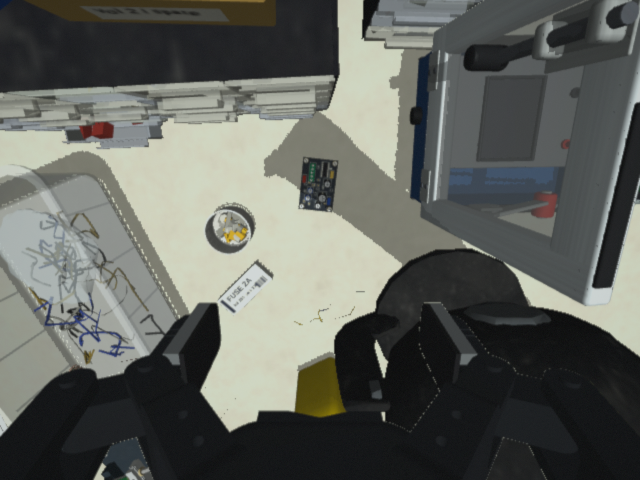

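```bash
python3 - <<'E'
from h import *
c=dict(np.load('w2.npz'))
T=tool();print(T[:3,3],status.get_obs()['ee_rot'])
P=[onz(c,u,v,3)[:2] for u,v in((303,157),(338,159),(332,212),(300,208))]
print(np.round(P),np.mean(P,0))
for i in range(4):
    d=P[(i+1)%4]-P[i];print(np.linalg.norm(d),np.degrees(np.arctan2(d[1],d[0])))
g=cv2.cvtColor(c['image'],cv2.COLOR_RGB2HSV)[145:225,285:350]
m=((g[...,2]<110)|(g[...,1]>80)).astype(np.uint8)
m=cv2.morphologyEx(m,cv2.MORPH_OPEN,np.ones((3,3)))
n,l,s,ce=cv2.connectedComponentsWithStats(m)
for i in range(1,n):
  if s[i][4]>300:
    q=np.argwhere(l==i)[:,::-1].astype(np.float32);r=cv2.minAreaRect(q);bp=cv2.boxPoints(r)+[285,145]
    W=np.array([onz(c,*p,8)[:2] for p in bp]);e=[W[(k+1)%4]-W[k] for k in range(4)]
    print(s[i],W.mean(0),[(np.linalg.norm(x).round(1),np.degrees(np.arctan2(x[1],x[0])).round(1)) for x in e])
E
```

```text
[501.57502822 442.08112545 365.36285962] [ 1.79185700e+02  3.15612755e-03 -1.07539929e+01]
[[554. 459.]
 [542. 411.]
 [468. 433.]
 [483. 478.]] [512.08838071 445.23302877]
49.71446618559481 -103.88111082721451
77.15247195095489 163.58241842531567
47.78773417145856 72.04975056926993
73.69853881132468 -14.944086795601898
[  15   12   38   54 1668] [513.38049925 445.48371972] [(np.float64(74.7), np.float64(-16.8)), (np.float64(50.2), np.float64(-105.8)), (np.float64(74.9), np.float64(164.9)), (np.float64(52.4), np.float64(74.0))]
```

Emit:
drive_tool(
  rows=[
    [1,[0.004,-0.002,0.03],[0,0,0.04]],
    [1,[0.009,-0.004,0.065],[0,0,0.083]],
    [1,[0.009,-0.004,0.1],[0,0,0.083]],
    [1,[0.009,-0.004,0.14],[0,0,0.083]],
    [1,[0.009,-0.004,0.18],[0,0,0.083]],
    [1,[0.009,-0.004,0.21],[0,0,0.083]],
    [1,[0.009,-0.004,0.23],[0,0,0.083]],
    [1,[0.009,-0.004,0.23],[0,0,0.083]],
  ],
)

```text
t: 4.45
position: [516.8, 446.2, 144.9]
ee_rot: [179.8, -0.4, -15.5]
ft_force: [-0.5, -0.3, 0.1]
opening: 1.0
grasp_force: 0.0
```

```bash
python3 - <<'E'
from h import *
c=cam('wrist','w3.png');T=tool();print(T[:3,3],status.get_obs()['ee_rot'],status.get_obs()['ft_force']);np.savez('w3.npz',**c)
print('expected px',proj(c,[511,445,3]))
for k in range(3): print(status.get_obs()['position'])
E
```

```text
[517.85122899 447.01633546 147.758158  ] [179.96335374  -0.54951257 -15.537573  ] [-0.07109431 -0.23170229  0.52220507]
expected px [320.61047861 238.55741103]
[517.85122899 447.01633546 147.758158  ]
[517.85122899 447.01633546 147.758158  ]
[517.85122899 447.01633546 147.758158  ]
```

View pics/w3.png

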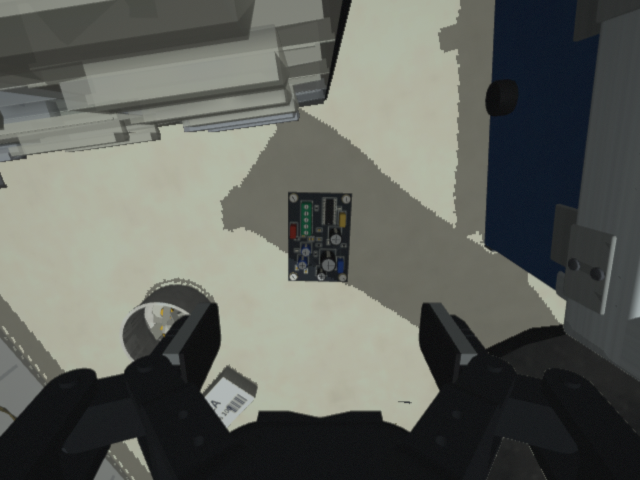

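```bash
python3 - <<'E'
from h import *
c=dict(np.load('w3.npz'));T=tool();Ti=np.linalg.inv(T)
for n,u,v,z in(('board',319.5,237,3),('c1',288,192,3),('c2',352,194,3),('c3',349,282,3),('c4',289,280,3),('dishR',218,310,25),('dishtop',170,290,0)):
    p=onz(c,u,v,z);print(n,p.round(1),(Ti@np.r_[p,1])[:3].round(1))
E
```

```text
board [512.5 445.5   3. ] [ -6.1   2.8 144.7]
c1 [554.7 459.4   3. ] [ 30.7 -21.9 145. ]
c2 [539.6 411.5   3. ] [ 29.1  28.3 145.1]
c3 [467.3 432.1   3. ] [-46.1  27.9 144.3]
c4 [482.8 480.6   3. ] [-44.2 -23.1 144.3]
dishR [482.  538.4  25. ] [-60.2 -78.5 122.1]
dishtop [500.4 583.    0. ] [ -54.7 -126.4  147.2]
```

Emit:
drive_tool(
  rows=[
    [1,[-0.003,0.002,0.03],[0,0,0]],
    [1,[-0.006,0.003,0.06],[0,0,0]],
    [1,[-0.006,0.003,0.085],[0,0,0]],
    [1,[-0.006,0.003,0.105],[0,0,0]],
    [1,[-0.006,0.003,0.118],[0,0,0]],
    [1,[-0.006,0.003,0.126],[0,0,0]],
    [1,[-0.006,0.003,0.128],[0,0,0]],
    [1,[-0.006,0.003,0.128],[0,0,0]],
  ],
)

```text
t: 5.17
position: [513.8, 446.3, 21.9]
ee_rot: [-179.8, -0.7, -15.5]
ft_force: [-0.0, 0.3, 0.6]
opening: 0.998
grasp_force: 0.0
```

Emit:
drive_tool(
  rows=[
    [-0.05,[0,0,0],[0,0,0]],
    [-0.15,[0,0,0],[0,0,0]],
    [-0.3,[0,0,0],[0,0,0]],
    [-0.5,[0,0,0],[0,0,0]],
    [-0.6,[0,0,0],[0,0,0]],
    [-0.6,[0,0,0],[0,0,0]],
    [-0.6,[0,0,0],[0,0,0]],
    [-0.6,[0,0,0],[0,0,0]],
  ],
  newtons=30,
)

```text
t: 5.83
position: [513.5, 446.2, 21.8]
ee_rot: [-179.8, -0.7, -15.5]
ft_force: [-0.5, -0.2, 6.2]
opening: 0.434
grasp_force: 31.2
```

Emit:
drive_tool(
  rows=[
    [-0.6,[0,0,-0.01],[0,0,0]],
    [-0.6,[0,0,-0.03],[0,0,0]],
    [-0.6,[0,0,-0.065],[0,0,0]],
    [-0.6,[0,0,-0.105],[0,0,0]],
    [-0.6,[0,0,-0.145],[0,0,0]],
    [-0.6,[0,0,-0.185],[0,0,0]],
    [-0.6,[0,0,-0.225],[0,0,0]],
    [-0.6,[0,0,-0.265],[0,0,0]],
  ],
)

```text
t: 6.5
position: [509.4, 445.4, 288.4]
ee_rot: [-179.9, -0.7, -15.5]
ft_force: [1.3, 1.1, -1.0]
opening: 0.434
grasp_force: 30.4
```

Emit:
drive_tool(
  rows=[
    [-0.6,[0,0,-0.04],[0,0,0]],
    [-0.6,[0,0,-0.08],[0,0,0]],
    [-0.6,[0,0,-0.115],[0,0,0]],
    [-0.6,[0,0.01,-0.135],[0,0,0]],
    [-0.6,[0,0.035,-0.14],[0,0,0]],
    [-0.6,[0,0.07,-0.14],[0,0,0]],
    [-0.6,[0,0.105,-0.14],[0,0,0]],
    [-0.6,[0,0.14,-0.14],[0,0,0]],
  ],
)

```text
t: 7.17
position: [469.8, 309.5, 425.6]
ee_rot: [-179.9, -0.7, -15.5]
ft_force: [0.6, 2.0, -0.5]
opening: 0.437
grasp_force: 30.4
```

```bash
python3 - <<'E'
from h import *
b=cam('side');print(status.get_obs()['position'],status.get_obs()['ft_force'])
c=np.array([540,196]);R=Rot.from_euler('z',77,degrees=True).as_matrix()[:2,:2]
for x,y in((232,210),(243,183),(272,205),(228,240),(193,215)):
    p=onz(b,220+x/2,160+y/2,53);print(p.round(),(R.T@(p[:2]-c)).round())
E
```

```text
[469.4330995  301.39801179 427.00700053] [-0.86302388 -6.89578561 -0.76591853]
[571. 201.  53.] [ 12. -29.]
[614. 205.  53.] [ 25. -70.]
[599. 157.  53.] [-25. -66.]
[528. 188.  53.] [-11.  10.]
[543. 244.  53.] [47.  8.]
```

Emit:
drive_tool(
  rows=[
    [-0.6,[0.02,0.012,0],[0,0,0]],
    [-0.6,[0.05,0.03,0],[0,0,0]],
    [-0.6,[0.085,0.05,0],[0,0,0]],
    [-0.6,[0.115,0.068,0],[0,0,-0.02]],
    [-0.6,[0.121,0.072,0.03],[0,0,-0.04]],
    [-0.6,[0.121,0.072,0.06],[0,0,-0.04]],
    [-0.6,[0.121,0.072,0.085],[0,0,-0.04]],
    [-0.6,[0.121,0.072,0.085],[0,0,-0.04]],
  ],
)

```text
t: 7.88
position: [566.8, 208.5, 336.7]
ee_rot: [179.8, -0.2, -13.3]
ft_force: [-1.6, 0.2, -1.0]
opening: 0.435
grasp_force: 30.5
```

```bash
python3 - <<'E'
from h import *
c=cam('wrist','w4.png');T=tool();print(T[:3,3],status.get_obs()['ee_rot'],status.get_obs()['ft_force']);np.savez('w4.npz',T=T,**c)
E
```

```text
[567.70533141 209.04504084 339.7723829 ] [179.92035053  -0.39619239 -13.2581013 ] [-0.41013151 -0.00948462  0.21376928]
```

View pics/w4.png

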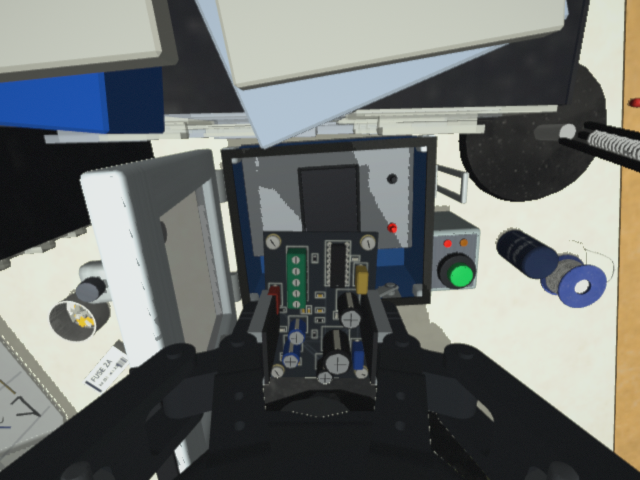

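```bash
python3 - <<'E'
from h import *
c=dict(np.load('w4.npz'));T=c['T'];Ti=np.linalg.inv(T)
P={}
for n,u,v,z in(('trayTL',299,168,56),('trayTR',358,165,56),('trayL2',303,231,56),('trayR2',360,231,56),('postB',392,179,65),('postR',393,228,65),('rimRL',225,148,115),('rimFR',437,137,115),('rimFL',430,303,115),('btn',461,276,117),('bdTL',267,235,317),('bdTR',378,234,317),('bdBL',263,380,317)):
    p=onz(c,u,v,z);P[n]=p;print(n,p.round(1),(Ti@np.r_[p,1])[:3].round(1))
d=P['rimRL']-P['rimFR'];print(np.linalg.norm(d),np.degrees(np.arctan2(d[1],d[0])))
d=P['rimFL']-P['rimFR'];print(np.linalg.norm(d),np.degrees(np.arctan2(d[1],d[0])))
yaw=77
R=Rot.from_euler('z',yaw,degrees=True).as_matrix()[:2,:2]
cc=P['rimFR'][:2]+R@[105,90];print('box centre',cc)
for k in P: print(k,(R.T@(P[k][:2]-cc)).round(1))
E
```

```text
trayTL [607.9 220.8  56. ] [ 34.5 -21.  284. ]
trayTR [595.4 153.2  56. ] [ 37.8  47.6 284.1]
trayL2 [532.9 234.8  56. ] [-41.8 -17.5 283.5]
trayR2 [516.6 166.6  56. ] [-41.9  52.7 283.6]
postB [572.  119.1  65. ] [ 22.9  86.2 275.1]
postR [513.9 127.7  65. ] [-35.6  91.1 274.7]
rimRL [648.2 281.9 115. ] [ 60.1 -89.7 225.1]
rimFR [610.7  78.6 115. ] [ 70.2 116.8 225.4]
rimFL [433.7 109.6 115. ] [-109.2  127.2  224.2]
btn [459.7  72.6 117. ] [-75.4 157.2 222.5]
bdTL [604.8 222.1 317. ] [ 32.9 -21.3  23. ]
bdTR [593.9 174.1 317. ] [33.3 28.  23. ]
bdBL [530.9 245.3 317. ] [-44.3 -26.9  22.4]
206.77869362260435 79.55447595899501
179.67819289184698 170.04552682436528
box centre [546.61819042 201.14045394]
trayTL [ 32.9 -55.3]
trayTR [-35.7 -58.3]
trayL2 [29.7 21. ]
trayR2 [-40.4  21.4]
postB [-74.3 -43.1]
postR [-78.9  15.3]
rimRL [101.6 -80.8]
rimFR [-105.  -90.]
rimFL [-114.5   89.4]
btn [-144.8   55.8]
bdTL [ 33.5 -52. ]
bdTR [-15.7 -52.1]
bdBL [39.5 25.3]
```

Emit:
drive_tool(
  rows=[
    [-0.6,[-0.004,0.008,0.01],[0,0,-0.03]],
    [-0.6,[-0.007,0.015,0.03],[0,0,-0.052]],
    [-0.6,[-0.007,0.015,0.065],[0,0,-0.052]],
    [-0.6,[-0.007,0.015,0.1],[0,0,-0.052]],
    [-0.6,[-0.007,0.015,0.135],[0,0,-0.052]],
    [-0.6,[-0.007,0.015,0.165],[0,0,-0.052]],
    [-0.6,[-0.007,0.015,0.18],[0,0,-0.052]],
    [-0.6,[-0.007,0.015,0.18],[0,0,-0.052]],
  ],
)

```text
t: 8.6
position: [560.2, 196.5, 160.1]
ee_rot: [180.0, -0.5, -10.2]
ft_force: [-0.2, 0.6, 0.4]
opening: 0.43
grasp_force: 30.5
```

```bash
python3 - <<'E'
from h import *
c=cam('wrist','w5.png');T=tool();print(T[:3,3],status.get_obs()['ee_rot'],status.get_obs()['ft_force']);np.savez('w5.npz',T=T,**c)
cc=np.array([540.7,197.8]);R=Rot.from_euler('z',79.8,degrees=True).as_matrix()[:2,:2]
t=np.array([1.2,-14.3])
for n,p in dict(TL=[35,-49-0],TR=[-35,-49],BL=[35,49],BR=[-35,49]).items():
    w=cc+R@(t+p);print(n,proj(c,[*w,56]).round())
for pp in([-75,-29],[-75,29]): print('post',proj(c,[*(cc+R@(t+pp)),65]).round())
E
```

```text
[561.2475994  196.72433453 162.10959779] [-179.95605146   -0.63432635  -10.23974402] [0.70996552 0.69831808 0.1921281 ]
TL [267. 185.]
TR [371. 185.]
BL [273. 315.]
BR [365. 315.]
post [432. 217.]
post [424. 296.]
```

View pics/w5.png

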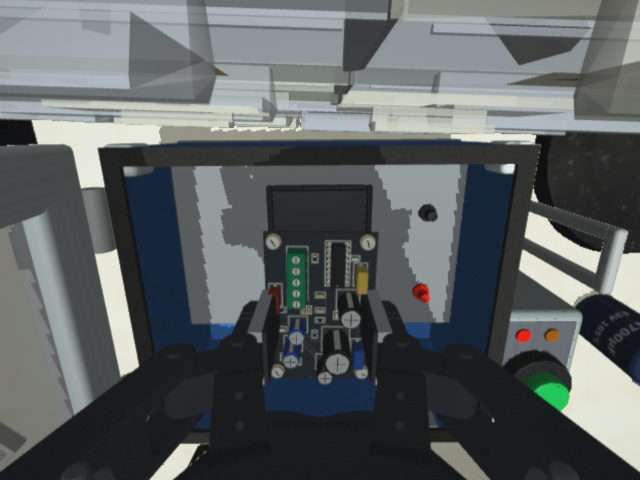

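Emit:
drive_tool(
  rows=[
    [-0.6,[-0.002,0,0.015],[0,0,0]],
    [-0.6,[-0.003,0,0.035],[0,0,0]],
    [-0.6,[-0.003,0,0.055],[0,0,0]],
    [-0.6,[-0.003,0,0.07],[0,0,0]],
    [-0.6,[-0.003,0,0.08],[0,0,0]],
    [-0.6,[-0.003,0,0.085],[0,0,0]],
    [-0.6,[-0.003,0,0.087],[0,0,0]],
    [-0.6,[-0.003,0,0.088],[0,0,0]],
  ],
)

```text
t: 9.32
position: [559.9, 197.0, 74.7]
ee_rot: [-179.9, -0.8, -10.3]
ft_force: [0.4, -0.4, -0.7]
opening: 0.435
grasp_force: 30.6
```

```bash
python3 - <<'E'
from h import *
o=status.get_obs();print(o['position'],o['ee_rot'],o['ft_force'],o['opening'])
E
```

```text
[559.94143049 197.00550739  74.70329956] [-179.87991043   -0.76355138  -10.26389184] [ 0.40301247 -0.44331791 -0.66342626] 0.4351397537052844
```

Emit:
drive_tool(
  rows=[
    [-0.6,[-0.001,0,0.001],[0,0,0]],
    [-0.6,[-0.001,0,0.002],[0,0,0]],
    [-0.6,[-0.001,0,0.0025],[0,0,0]],
    [-0.6,[-0.001,0,0.0025],[0,0,0]],
    [-0.1,[-0.001,0,0.002],[0,0,0]],
    [0.4,[-0.001,0,0.002],[0,0,0]],
    [0.6,[-0.001,0,0.002],[0,0,0]],
    [0.6,[-0.001,0,0.002],[0,0,0]],
  ],
)

```text
t: 9.98
position: [558.1, 196.8, 71.5]
ee_rot: [-179.9, -0.7, -10.3]
ft_force: [0.1, 0.4, 0.3]
opening: 0.793
grasp_force: 0.0
```

Emit:
drive_tool(
  rows=[
    [0.6,[0,0,0],[0,0,0]],
    [0.6,[0,0,-0.005],[0,0,0]],
    [0.6,[0,0,-0.02],[0,0,0]],
    [0.6,[0,0,-0.05],[0,0,0]],
    [0.6,[0,0,-0.085],[0,0,0]],
    [0.6,[0,0,-0.12],[0,0,0]],
    [0.6,[0,0,-0.15],[0,0,0]],
    [0.6,[0,0,-0.16],[0,0,0]],
  ],
)

```text
t: 10.65
position: [557.9, 197.3, 237.0]
ee_rot: [-179.7, -1.0, -10.3]
ft_force: [0.6, 0.5, -0.3]
opening: 0.805
grasp_force: 0.0
```

```bash
python3 - <<'E'
from h import *
c=cam('wrist','w6.png');T=tool();o=status.get_obs();print(T[:3,3],o['ee_rot'],o['ft_force'],o['opening']);np.savez('w6.npz',T=T,**c)
E
```

```text
[558.05013292 197.4307125  236.86406468] [-179.69673236   -1.04897648  -10.28555142] [0.97445074 0.60191294 1.40463572] 0.7997317060862319
```

View pics/w6.png

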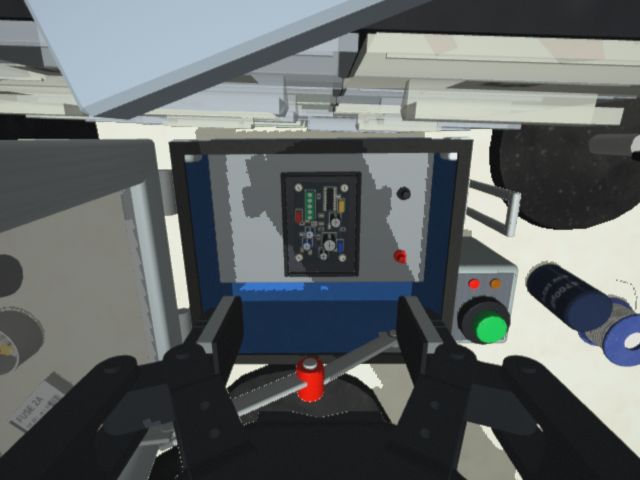

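```bash
python3 - <<'E'
from h import *
c=dict(np.load('w6.npz'));T=c['T'];Ti=np.linalg.inv(T)
print(blobs(c,(0,180,120),(5,255,255)),blobs(c,(50,130,60),(80,255,255)))
print('knee',onz(c,310.5,381,157+5),'btn',onz(c,491,329,117))
cc=np.array([540.7,197.8]);R=Rot.from_euler('z',79.8,degrees=True).as_matrix()[:2,:2]
print('pred knee px',proj(c,[*(cc+R@[8,73]),157]),'pred btn?')
for z in(100,200,250,300):print('fan edge',z,onz(c,310,372,z).round(),onz(c,240,375,z).round())
a=cam('scene');b=cam('side')
print(tri(ray(a,253,240),ray(b,304,320)),tri(ray(a,250,225),ray(b,303,330)),[onz(b,304,320,z).round() for z in(100,200,300)],[onz(a,253,240,z).round() for z in(100,200,300)])
E
```

```text
[([400.4, 256.4], [395, 251, 11, 12, 77]), ([473.6, 283.5], [469, 279, 10, 10, 72]), ([311.0, 385.1], [297, 369, 27, 32, 617])] [([309.8, 205.0], [306, 192, 8, 28, 119]), ([488.9, 326.5], [472, 311, 35, 32, 863])]
knee [472.16339912 218.38385583 162.        ] btn [460.2859971   72.75149783 117.        ]
pred knee px [310.89604643 378.48807085] pred btn?
fan edge 100 [433. 228. 100.] [441. 291. 100.]
fan edge 200 [508. 211. 200.] [513. 250. 200.]
fan edge 250 [546. 202. 250.] [549. 230. 250.]
fan edge 300 [583. 193. 300.] [585. 209. 300.]
(array([330.93319377, 165.81676806, 292.92230277]), np.float64(29.57021851071034)) (array([311.15128089, 151.36613528, 344.16424805]), np.float64(48.173418365637666)) [array([377., 198., 100.]), array([338., 175., 200.]), array([298., 152., 300.])] [array([391., 344., 100.]), array([374., 262., 200.]), array([357., 180., 300.])]
```

Emit:
drive_tool(
  rows=[
    [-0.2,[-0.02,-0.001,0],[0,0,0]],
    [-0.6,[-0.05,-0.002,0],[0,0,0]],
    [-1,[-0.075,-0.002,0],[0,0,0]],
    [-1,[-0.088,-0.003,0],[0,0,0]],
    [-1,[-0.089,-0.003,0.01],[0,0,0]],
    [-1,[-0.089,-0.003,0.025],[0,0,0]],
    [-1,[-0.089,-0.003,0.035],[0,0,0]],
    [-1,[-0.089,-0.003,0.038],[0,0,0]],
  ],
)

```text
t: 11.47
position: [468.4, 215.2, 189.9]
ee_rot: [179.9, -0.5, -10.3]
ft_force: [0.2, 0.3, -0.3]
opening: 0.003
grasp_force: 0.0
```

```bash
python3 - <<'E'
from h import *
o=status.get_obs();print(o['position'],o['ee_rot'],o['ft_force'],o['opening'],o['joints'])
c=cam('wrist','w7.png');print(blobs(c,(0,180,120),(5,255,255)),proj(c,[471,219,157]))
E
```

```text
[468.4157318  215.22314973 189.90962556] [179.89742773  -0.48180844 -10.25460716] [ 0.21581337  0.28764904 -0.26441598] 0.0025282267583335368 [ -34.69013268   22.77081551    9.96883454  107.72951005   -4.57013896
   49.5674123  -122.79300875]
[([292.5, 100.4], [290, 94, 6, 14, 81]), ([423.0, 160.0], [415, 153, 17, 15, 161]), ([525.4, 179.7], [519, 174, 14, 13, 142]), ([309.8, 280.3], [294, 272, 31, 17, 416]), ([299.8, 297.2], [295, 296, 9, 3, 20])] [308.77037891 287.85776461]
```

Emit:
drive_tool(
  rows=[
    [-1,[0.001,0,0.005],[0,0,0]],
    [-1,[0.001,-0.001,0.01],[0,0,0]],
    [-1,[0.001,-0.005,0.016],[0,0,0]],
    [-1,[0.001,-0.009,0.022],[0,0,0]],
    [-1,[0.001,-0.013,0.028],[0,0,0]],
    [-1,[0.001,-0.016,0.033],[0,0,0]],
    [-1,[0.001,-0.018,0.037],[0,0,0]],
    [-1,[0.001,-0.018,0.037],[0,0,0]],
  ],
)

```text
t: 12.18
position: [473.8, 228.8, 155.4]
ee_rot: [179.7, -0.6, -10.5]
ft_force: [-3.8, -15.9, 13.3]
opening: 0.001
grasp_force: 7.3
```

Emit:
drive_tool(
  rows=[
    [-1,[0,0,-0.01],[0,0,0]],
    [-1,[0,0,-0.04],[0,0,0]],
    [-1,[0,0.01,-0.08],[0,0,0]],
    [-1,[0,0.02,-0.12],[0,0,0]],
    [-1,[0,0.02,-0.16],[0,0,0]],
    [-1,[0,0.02,-0.2],[0,0,0]],
    [-1,[0,0.02,-0.22],[0,0,0]],
    [-1,[0,0.02,-0.22],[0,0,0]],
  ],
)

```text
t: 12.85
position: [469.6, 214.8, 380.2]
ee_rot: [-179.6, -1.0, -10.3]
ft_force: [-0.4, -1.0, -0.3]
opening: 0.003
grasp_force: 0.0
```

```bash
python3 - <<'E'
from h import *
o=status.get_obs();print(o['position'],o['ee_rot'],o['ft_force'],o['opening'])
a=cam('scene');b=cam('side');c=cam('wrist','w8.png')
for q in(a,b,c): print([x for x in blobs(q,(0,150,90),(6,255,255))])
E
```

```text
[469.6182194  214.82707614 380.18226569] [-179.62251639   -1.0403484   -10.25530603] [-0.41585789 -1.03585786 -0.25590767] 0.0031631253189497634
[([67.6, 154.8], [64, 147, 11, 15, 40]), ([301.0, 250.7], [296, 247, 11, 8, 58]), ([438.7, 441.7], [433, 415, 10, 54, 236]), ([422.9, 444.3], [415, 417, 21, 54, 243])]
[([195.2, 178.9], [193, 176, 6, 7, 18]), ([188.3, 179.7], [186, 178, 5, 5, 17]), ([496.7, 346.6], [474, 326, 42, 38, 310])]
[([622.8, 78.5], [607, 71, 33, 15, 281]), ([304.0, 115.5], [303, 112, 3, 8, 24]), ([380.4, 150.0], [377, 146, 8, 9, 57]), ([432.8, 159.9], [429, 157, 8, 7, 44]), ([301.8, 207.6], [293, 197, 18, 22, 310])]
```

```bash
python3 - <<'E'
from h import *
a=cam('scene');c=cam('wrist')
cc=np.array([540.7,197.8]);R=Rot.from_euler('z',79.8,degrees=True).as_matrix()[:2,:2]
for th in(39.4,36,32,28,24,20,17):
    t=np.radians(th);x=-64+93*np.cos(t);z=98+93*np.sin(t);p=[*(cc+R@[x,73]),z];print(th,x.round(),z.round(),proj(a,p).round(1),proj(c,p).round(1))
print(tri(ray(a,301,250.7),ray(c,301.8,207.6)))
E
```

```text
39.4 8.0 157.0 [301.1 250.9] [313.2 210.6]
36 11.0 153.0 [300.8 251. ] [310.  209.7]
32 15.0 147.0 [300.6 251.2] [306.6 208.6]
28 18.0 142.0 [300.4 251.6] [303.7 207.5]
24 21.0 136.0 [300.2 252.2] [301.3 206.4]
20 23.0 130.0 [300.1 253. ] [299.4 205.3]
17 25.0 125.0 [300.1 253.7] [298.2 204.5]
(array([473.39021568, 229.94356836, 143.19477352]), np.float64(0.8718186886728313))
```

Emit:
drive_tool(
  rows=[
    [-1,[0.01,-0.005,-0.02],[0,0,0]],
    [-1,[0.025,-0.02,-0.025],[0,0,0]],
    [-1,[0.04,-0.045,-0.025],[0,0,0]],
    [-1,[0.055,-0.075,-0.025],[0,0,0]],
    [-1,[0.065,-0.105,-0.025],[0,0,0]],
    [-1,[0.065,-0.125,-0.025],[0,0,0]],
    [-1,[0.065,-0.128,-0.02],[0,0,0]],
    [-1,[0.065,-0.128,-0.01],[0,0,0]],
  ],
)

```text
t: 13.77
position: [554.6, 330.2, 384.3]
ee_rot: [-180.0, -0.6, -10.1]
ft_force: [0.5, -0.4, -0.1]
opening: 0.002
grasp_force: 0.0
```

Emit:
drive_tool(
  rows=[
    [-1,[0,0,0.01],[0,0,0]],
    [-1,[0,0,0.03],[0,0,0]],
    [-1,[0,0,0.05],[0,0,0]],
    [-1,[0,0,0.06],[0,0,0]],
    [-1,[0,0,0.06],[0,0,0]],
    [-1,[0,0.003,0.06],[0,0,0]],
    [-1,[0,0.006,0.06],[0,0,0]],
    [-1,[0,0.01,0.06],[0,0,0]],
  ],
)

```text
t: 14.43
position: [554.0, 318.1, 327.6]
ee_rot: [-179.9, -0.8, -10.3]
ft_force: [-0.1, 1.5, -0.2]
opening: -0.005
grasp_force: 0.0
```

```bash
cat > st.py <<'E'
from h import *
o=status.get_obs();p=o['position'];cc=np.array([540.7,197.8]);R=Rot.from_euler('z',79.8,degrees=True).as_matrix()[:2,:2]
print('t',o['t'],'box',(R.T@(p[:2]-cc)).round(1),'z',p[2].round(1),'rot',o['ee_rot'].round(1),'F box',(R.T@o['ft_force'][:2]).round(1),o['ft_force'][2].round(1))
E
python3 st.py
```

```text
t 14.4333 box [120.7   8.2] z 327.6 rot [-179.9   -0.8  -10.3] F box [1.4 0.3] -0.2
```

Emit:
drive_tool(
  rows=[
    [-1,[0,0.006,0],[0,0,0]],
    [-1,[0,0.011,0],[0,0,0]],
    [-1,[0,0.016,0],[0,0,0]],
    [-1,[0,0.021,0],[0,0,0]],
    [-1,[0,0.026,0],[0,0,0]],
    [-1,[0,0.031,0],[0,0,0.0]],
    [-1,[0,0.036,0.001],[0,0,0]],
    [-1,[0,0.042,0.002],[0,0,0]],
  ],
)

```text
t: 15.1
position: [546.0, 277.0, 324.3]
ee_rot: [-179.9, -0.7, -10.2]
ft_force: [1.1, 2.5, -1.7]
opening: 0.002
grasp_force: 1.2
```

```bash
python3 st.py;  python3 - <<'E'
from h import *
c=cam('wrist','w9.png')
E
```

```text
t 15.1 box [78.9  8.8] z 324.3 rot [-179.9   -0.7  -10.2] F box [ 2.7 -0.6] -1.7
```

Emit:
drive_tool(
  rows=[
    [-1,[0,0.0095,0.0025],[0,0,0]],
    [-1,[0,0.019,0.0055],[0,0,0]],
    [-1,[0,0.028,0.009],[0,0,0]],
    [-1,[0,0.037,0.013],[0,0,0]],
    [-1,[0,0.0455,0.0175],[0,0,0]],
    [-1,[0,0.054,0.022],[0,0,0]],
    [-1,[0,0.0625,0.0275],[0,0,0]],
    [-1,[0,0.0705,0.033],[0,0,0]],
  ],
)

```text
t: 15.82
position: [533.9, 206.1, 290.8]
ee_rot: [-180.0, -0.7, -10.3]
ft_force: [0.1, 1.0, 1.7]
opening: -0.001
grasp_force: 0.8
```

```bash
python3 st.py
```

```text
t 15.8167 box [7.  8.2] z 290.8 rot [-180.    -0.7  -10.3] F box [1. 0.] 1.7
```

Emit:
drive_tool(
  rows=[
    [-1,[0,0.0075,0.006],[0,0,0]],
    [-1,[0,0.015,0.0125],[0,0,0]],
    [-1,[0,0.022,0.0195],[0,0,0]],
    [-1,[0,0.029,0.0265],[0,0,0]],
    [-1,[0,0.035,0.034],[0,0,0]],
    [-1,[0,0.041,0.0415],[0,0,0]],
    [-1,[0,0.0465,0.0495],[0,0,0]],
    [-1,[0,0.052,0.058],[0,0,0]],
  ],
)

```text
t: 16.48
position: [525.2, 155.8, 232.3]
ee_rot: [-179.9, -0.6, -10.3]
ft_force: [0.9, -0.1, 0.6]
opening: -0.002
grasp_force: 0.2
```

```bash
python3 st.py
```

```text
t 16.4833 box [-44.    7.9] z 232.3 rot [-179.9   -0.6  -10.3] F box [ 0.1 -0.9] 0.6
```

Emit:
drive_tool(
  rows=[
    [-1,[0,0.005,0.0085],[0,0,0]],
    [-1,[0,0.009,0.017],[0,0,0]],
    [-1,[0,0.013,0.026],[0,0,0]],
    [-1,[0,0.0165,0.0345],[0,0,0]],
    [-1,[0,0.0195,0.043],[0,0,0]],
    [-1,[0,0.022,0.051],[0,0,0]],
    [-1,[0,0.024,0.058],[0,0,0]],
    [-1,[0,0.025,0.064],[0,0,0]],
  ],
)

```text
t: 17.15
position: [521.6, 131.4, 168.3]
ee_rot: [-180.0, -0.6, -10.3]
ft_force: [1.1, 0.1, -0.8]
opening: 0.004
grasp_force: 0.0
```

```bash
python3 st.py
```

```text
t 17.15 box [-68.8   7.1] z 168.3 rot [-180.    -0.6  -10.3] F box [ 0.2 -1. ] -0.8
```

Emit:
drive_tool(
  rows=[
    [-1,[0,0.001,0.004],[0,0,0]],
    [-1,[0,0.001,0.008],[0,0,0]],
    [-1,[0,0.001,0.011],[0,0,0]],
    [-1,[0,0.001,0.014],[0,0,0]],
    [-1,[0,0.001,0.016],[0,0,0]],
    [-1,[0,0.001,0.018],[0,0,0]],
    [-1,[0,0.001,0.019],[0,0,0]],
    [-1,[0,0.001,0.019],[0,0,0]],
  ],
)

```text
t: 17.82
position: [521.8, 130.8, 152.0]
ee_rot: [-179.9, -0.7, -10.3]
ft_force: [-5.8, -1.7, 17.0]
opening: 0.006
grasp_force: 8.4
```

```bash
python3 st.py; python3 - <<'E'
from h import *
c=cam('wrist','w10.png');np.savez('w10.npz',T=tool(),**c);b=cam('side','s10.png')
E
```

```text
t 17.8167 box [-69.2   6.7] z 152.0 rot [-179.9   -0.7  -10.3] F box [-2.7  5.4] 17.0
```

Emit:
drive_tool(
  rows=[
    [-1,[0,0,-0.01],[0,0,0]],
    [-1,[0,0,-0.04],[0,0,0]],
    [-1,[0.005,-0.01,-0.07],[0,0,0]],
    [-1,[0.02,-0.03,-0.08],[0,0,0]],
    [-1,[0.035,-0.06,-0.08],[0,0,0]],
    [-1,[0.05,-0.085,-0.08],[0,0,0]],
    [-1,[0.052,-0.095,-0.08],[0,0,0]],
    [-1,[0.052,-0.095,-0.08],[0,0,0]],
  ],
)

```text
t: 18.58
position: [589.2, 218.1, 230.4]
ee_rot: [-179.9, -0.6, -10.1]
ft_force: [0.8, -0.1, -1.1]
opening: 0.002
grasp_force: 0.0
```

```bash
python3 st.py; python3 - <<'E'
from h import *
c=cam('wrist','w11.png');np.savez('w11.npz',T=tool(),**c)
cc=np.array([540.7,197.8]);R=Rot.from_euler('z',79.8,degrees=True).as_matrix()[:2,:2]
W=lambda x,y,z:proj(c,[*(cc+R@[x,y]),z]).round().tolist()
print('knob',W(-14,-45,153),'corners',W(111,-92,135),W(-109,-92,135),W(-109,92,135))
E
```

```text
t 18.5833 box [ 28.6 -44.2] z 230.4 rot [-179.9   -0.6  -10.1] F box [ 0.1 -0.8] -1.1
knob [385.0, 260.0] corners [190.0, 181.0] [532.0, 182.0] [490.0, 413.0]
```

View pics/w11.png

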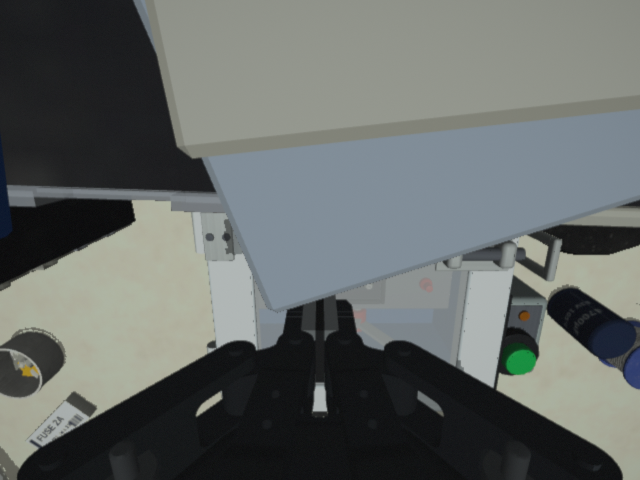

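```bash
python3 - <<'E'
from h import *
L=lambda n:dict(np.load(n))
c4,c6,c11=L('w4.npz'),L('w6.npz'),L('w11.npz')
cc=np.array([540.7,197.8]);R=Rot.from_euler('z',79.8,degrees=True).as_matrix()[:2,:2]
for n,rs in dict(blue=(ray(c4,265,147),ray(c6,88,117),ray(c11,278,310)),bl2=(ray(c4,265,147),ray(c11,278,310)),white=(ray(c4,223,88),ray(c11,190,155))).items():
    p,e=tri(*rs);print(n,p.round(),round(e,1),'box',(R.T@(p[:2]-cc)).round())
# direction of blue front edge: second pt w11 (640,202) at same z
p,e=tri(ray(c4,265,147),ray(c6,88,117),ray(c11,278,310))
for uv in((640,202),(205,158)): q=onz(c11,*uv,p[2]);print(q.round(),(R.T@(q[:2]-cc)).round())
w=onz(c11,453,262,143);print('guide',(R.T@(w[:2]-cc)).round(1));w=onz(c11,522,255,143);print('tip',(R.T@(w[:2]-cc)).round(1))
w=onz(c11,519,355,117);print('btn',w,(R.T@(w[:2]-cc)).round(1))
w=onz(c11,555,255,125);print('keeper',(R.T@(w[:2]-cc)).round(1))
E
```

```text
blue [641. 214. 313.] 0.7 box [ 33. -96.]
bl2 [641. 214. 313.] 0.2 box [ 33. -96.]
white [666. 222. 311.] 1.9 box [  46. -119.]
[649. 164. 313.] [ -15. -112.]
[664. 218. 313.] [  42. -118.]
guide [-61.2 -39.8]
tip [-106.2  -44.8]
btn [467.01564399  73.91820829 117.        ] [-135.    50.6]
keeper [-141.   -38.5]
```

Emit:
drive_tool(
  rows=[
    [-1,[-0.01,0,-0.03],[0,0,0]],
    [-1,[-0.03,0,-0.06],[0,0,-0.12]],
    [-1,[-0.04,0,-0.06],[0,0,-0.24]],
    [-1,[-0.04,0,-0.06],[0,0,-0.36]],
    [-1,[-0.04,0,-0.06],[0,0,-0.48]],
    [-1,[-0.04,0,-0.06],[0,0,-0.6]],
    [-1,[-0.04,0,-0.06],[0,0,-0.72]],
    [-1,[-0.04,0,-0.06],[0,0,-0.84]],
  ],
)

```text
t: 19.3
position: [548.1, 219.9, 290.7]
ee_rot: [179.5, -0.4, 38.1]
ft_force: [0.7, -0.4, -0.0]
opening: -0.0
grasp_force: 0.0
```

Emit:
drive_tool(
  rows=[
    [-1,[0,0,0],[0,0,-0.12]],
    [-1,[0,0,0],[0,0,-0.24]],
    [-1,[0,0,0],[0,0,-0.36]],
    [-1,[0,0,0],[0,0,-0.48]],
    [-1,[0,0,0],[0,0,-0.6]],
    [-1,[0,0,0],[0,0,-0.72]],
    [-1,[0,0,0],[0,0,-0.84]],
    [-1,[0,0,0],[0,0,-0.96]],
  ],
)

```text
t: 19.97
position: [548.1, 219.8, 290.5]
ee_rot: [179.4, 0.2, 93.1]
ft_force: [0.2, 0.8, 0.2]
opening: -0.002
grasp_force: 0.0
```

Emit:
drive_tool(
  rows=[
    [-1,[0,0,0],[0,0,-0.12]],
    [-1,[0,0,0],[0,0,-0.24]],
    [-1,[0,0,0],[0,0,-0.36]],
    [-1,[0,0,0],[0,0,-0.48]],
    [-1,[0,0,0],[0,0,-0.6]],
    [-1,[0,0,0],[0,0,-0.72]],
    [-1,[0,0,0],[0,0,-0.84]],
    [-1,[0,0,0],[0,0,-0.96]],
  ],
)

```text
t: 20.63
position: [548.2, 219.8, 290.5]
ee_rot: [179.8, 0.7, 148.1]
ft_force: [0.3, 0.5, -0.3]
opening: -0.005
grasp_force: 0.0
```

Emit:
drive_tool(
  rows=[
    [-1,[0,0,0],[0,0,-0.12]],
    [-1,[0,0,0],[0,0,-0.24]],
    [-1,[0,0,0],[0,0,-0.36]],
    [-1,[0,0,0],[0,0,-0.38]],
    [-1,[0,0,0.02],[0,0,-0.38]],
    [-1,[0,0,0.03],[0,0,-0.38]],
    [-1,[0,0,0.03],[0,0,-0.38]],
    [-1,[0,0,0.03],[0,0,-0.38]],
  ],
)

```text
t: 21.3
position: [548.7, 221.2, 260.0]
ee_rot: [-180.0, 0.6, 169.5]
ft_force: [0.7, 0.3, 0.4]
opening: 0.002
grasp_force: 0.0
```

```bash
python3 st.py; python3 - <<'E'
from h import *
print(status.get_obs()['joints'].round(1))
c=cam('wrist','w12.png');np.savez('w12.npz',T=tool(),**c)
cc=np.array([540.7,197.8]);R=Rot.from_euler('z',79.8,degrees=True).as_matrix()[:2,:2]
u,v=proj(c,[*(cc+R@[-14,-45]),153]);print('knob pred',u,v)
# dark blobs near
g=cv2.cvtColor(c['image'],cv2.COLOR_RGB2GRAY);m=(g<60).astype(np.uint8);n,l,s,ce=cv2.connectedComponentsWithStats(m)
for i in range(1,n):
    if s[i][4]>60 and abs(ce[i][0]-u)<150 and abs(ce[i][1]-v)<120: print(ce[i].round(),s[i])
E
```

```text
t 21.3 box [24.5 -3.8] z 260.0 rot [-180.     0.6  169.5] F box [ 0.4 -0.6] 0.4
[ -4.5  27.2 -31.6  90.4  15.7  66.3  40. ]
knob pred 270.1816890106146 294.54809555129555
[393. 396.] [   17   223   623   257 86235]
[181. 284.] [165 279  39  11 118]
[259. 293.] [209 279  70  32 737]
```

```bash
python3 - <<'E'
from h import *
c=dict(np.load('w12.npz'))
g=cv2.cvtColor(c['image'],cv2.COLOR_RGB2GRAY)[262:326:3,150:300:4]
for r,row in zip(range(262,326,3),g): print(r,''.join('%3d'%(x//3) for x in row))
cc=np.array([540.7,197.8]);R=Rot.from_euler('z',79.8,degrees=True).as_matrix()[:2,:2]
for x,y,z in((-14,-45,166),(-14,-45,140),(-56,-45,150),(-6,-45,166),(-22,-45,166)): print(x,y,z,proj(c,[*(cc+R@[x,y]),z]).round())
E
```

```text
262  23 59 63 63 63 63 63 63 63 63 62 45 49 46 50 51 51 51 51 50 50 51 51 51 51 50 50 51 50 45 46 46 46 46 46 46 46 46
265  17 43 63 63 63 63 63 63 63 63 63 41 49 45 50 51 50 51 50 51 51 51 51 51 50 51 51 51 50 46 46 46 46 46 46 46 46 46
268  15 33 63 61 61 61 62 62 62 60 62 40 48 45 49 49 49 50 50 51 51 50 50 51 51 51 51 51 51 50 50 50 50 51 51 51 51 50
271  14 18 63 51 51 51 51 52 52 51 52 52 52 52 53 53 53 54 53 51 51 51 51 50 50 51 50 51 51 50 51 51 51 51 51 50 50 51
274  11  8 63 52 53 53 53 53 53 53 53 53 54 54 54 54 54 54 54 51 51 51 51 51 50 51 51 51 50 50 51 51 51 51 51 51 51 51
277  10  6 63 53 52 51 51 53 53 53 53 53 54 54 54 50 41 47 54 50 51 51 51 51 51 51 51 50 50 50 50 51 51 51 50 51 50 51
280   9  4 63 52 19 17 16 50 51 50 50 50 51 50 48 18 18 16 50 49 50 51 50 51 51 50 51 50 50 35 23 43 50 51 51 51 51 51
283  10  5 59 28 23 21 15 48 50 39 32 50 39 37 28 25 22 16 36 49 51 51 51 51 51 50 51 50 25  4  5  5 48 51 50 51 51 50
286   9 19 29 45 40 38 16 16 16 16 16 16 17 16 45 50 43 16 15 17 16 16 16 16 14 14 14 12  4  5  5  5 19 46 46 46 46 46
289  11 22 23 51 54 42 22 22 
[... 936 characters left out ...]
 60 63 63 63 63 63 63 63 63 63 63 63 63 63 63 63 63 63 63 63 63 63 63 63 63 63 63 63 63 63 62 24  6  6  6
316  62 62 62 61 63 63 63 63 63 63 63 63 63 63 63 63 63 63 63 63 63 63 63 63 63 63 63 63 63 63 63 63 63 63 24 11 10 11
319  62 62 62 62 63 63 63 63 63 63 63 63 63 63 63 63 63 63 63 63 63 63 63 63 63 63 63 63 63 63 64 63 63 63 10  6  6  6
322  62 61 62 62 63 63 63 63 63 63 63 63 63 63 63 63 63 63 63 63 63 63 63 63 63 63 63 64 64 63 63 63 63 63  5  6  6  6
325  61 61 61 62 63 63 63 63 63 63 63 63 63 63 63 63 63 63 63 63 63 63 63 63 63 63 63 63 63 63 63 63 63 63  6  6  6  6
-14 -45 166 [268. 303.]
-14 -45 140 [272. 287.]
-56 -45 150 [215. 293.]
-6 -45 166 [279. 303.]
-22 -45 166 [257. 303.]
```

Emit:
drive_tool(
  rows=[
    [-1,[-0.01,-0.003,0.02],[0,-0.05,0]],
    [-1,[-0.025,-0.007,0.045],[0,-0.1,0]],
    [-1,[-0.035,-0.009,0.065],[0,-0.15,0]],
    [-1,[-0.035,-0.009,0.08],[0,-0.15,0]],
    [-1,[-0.035,-0.009,0.09],[0,-0.15,0]],
    [-1,[-0.035,-0.009,0.097],[0,-0.15,0]],
    [-1,[-0.035,-0.009,0.1],[0,-0.15,0]],
    [-1,[-0.035,-0.009,0.1],[0,-0.15,0]],
  ],
)

```text
t: 22.02
position: [583.4, 207.1, 160.9]
ee_rot: [179.9, 9.3, 169.6]
ft_force: [-0.4, 0.0, -0.4]
opening: -0.001
grasp_force: 0.0
```

```bash
python3 st.py; python3 - <<'E'
from h import *
c=cam('wrist','w13.png');np.savez('w13.npz',T=tool(),**c)
cc=np.array([540.7,197.8]);R=Rot.from_euler('z',79.8,degrees=True).as_matrix()[:2,:2]
print('knob top pred',proj(c,[*(cc+R@[-15.5,-45]),166]),'guide',proj(c,[*(cc+R@[-58,-45]),150]))
E
```

```text
t 22.0167 box [ 16.7 -40.3] z 160.9 rot [179.9   9.3 169.6] F box [-0.1  0.4] -0.4
knob top pred [243.85527274 341.52372275] guide [156.79349861 316.43611161]
```

Emit:
drive_tool(
  rows=[
    [-1,[0,-0.005,0],[0,0,0]],
    [-1,[0,-0.01,0],[0,0,0]],
    [-1,[0,-0.014,0],[0,0,0]],
    [-1,[0,-0.018,0],[0,0,0]],
    [-1,[0,-0.022,0],[0,0,0]],
    [-1,[0,-0.026,0],[0,0,0]],
    [-1,[0,-0.029,0],[0,0,0]],
    [-1,[0,-0.031,0],[0,0,0]],
  ],
)

```text
t: 22.73
position: [577.7, 175.9, 161.1]
ee_rot: [179.9, 9.3, 169.6]
ft_force: [1.1, 2.0, 1.2]
opening: 0.001
grasp_force: 1.1
```

```bash
python3 st.py
```

```text
t 22.7333 box [-15.  -40.3] z 161.1 rot [179.9   9.3 169.6] F box [ 2.2 -0.7] 1.2
```

Pushing with 2.2 N; the bolt moves. Continue to the stop.

Emit:
drive_tool(
  rows=[
    [-1,[0,-0.001,0],[0,0,0]],
    [-1,[0,-0.002,0],[0,0,0]],
    [-1,[0,-0.003,0],[0,0,0]],
    [-1,[0,-0.004,0],[0,0,0]],
    [-1,[0,-0.005,0],[0,0,0]],
    [-1,[0,-0.006,0],[0,0,0]],
    [-1,[0,-0.007,0],[0,0,0]],
    [-1,[0,-0.007,0],[0,0,0]],
  ],
)

```text
t: 23.4
position: [576.8, 172.5, 161.1]
ee_rot: [179.7, 9.3, 169.7]
ft_force: [3.1, 8.3, -1.2]
opening: -0.001
grasp_force: 4.5
```

```bash
python3 st.py
```

```text
t 23.4 box [-18.5 -40. ] z 161.1 rot [179.7   9.3 169.7] F box [ 8.7 -1.6] -1.2
```

Emit:
drive_tool(
  rows=[
    [-1,[0,-0.001,0],[0,0,0]],
    [-1,[0,-0.002,0],[0,0,0]],
    [-1,[0,-0.003,0],[0,0,0]],
    [-1,[0,-0.004,0],[0,0,0]],
    [-1,[0,-0.004,0],[0,0,0]],
    [-1,[0,-0.004,0],[0,0,0]],
    [-1,[0,0.01,0],[0,0,0]],
    [-1,[0,0.02,0],[0,0,0]],
  ],
)

```text
t: 24.07
position: [579.4, 189.2, 160.3]
ee_rot: [-180.0, 9.2, 169.6]
ft_force: [-0.5, -1.1, 0.8]
opening: -0.001
grasp_force: 0.0
```

Emit:
drive_tool(
  rows=[
    [-1,[0,0,-0.02],[0,0,0]],
    [-1,[0.01,0,-0.06],[0,0.05,0]],
    [-1,[0.03,0,-0.09],[0,0.1,0]],
    [-1,[0.04,0,-0.1],[0,0.15,0]],
    [-1,[0.04,0,-0.1],[0,0.16,0]],
    [-1,[0.04,0,-0.1],[0,0.16,0]],
    [-1,[0.04,0,-0.1],[0,0.16,0]],
    [-1,[0.04,0,-0.1],[0,0.16,0]],
  ],
)

```text
t: 24.73
position: [525.1, 198.1, 251.4]
ee_rot: [-180.0, 0.0, 169.6]
ft_force: [-1.0, -0.0, -0.2]
opening: 0.002
grasp_force: 0.0
```

```bash
python3 st.py; python3 - <<'E'
from h import *
c=cam('wrist','w14.png');np.savez('w14.npz',T=tool(),**c)
cc=np.array([540.7,197.8]);R=Rot.from_euler('z',79.8,degrees=True).as_matrix()[:2,:2]
pr=lambda x,z:proj(c,[*(cc+R@[x,-45]),z])
print('knob top pred start/full',pr(-14,166),pr(-42,166))
u,v=pr(-42,166)
g=cv2.cvtColor(c['image'],cv2.COLOR_RGB2GRAY);m=(g<36).astype(np.uint8);n,l,s,ce=cv2.connectedComponentsWithStats(m)
for i in range(1,n):
    if s[i][4]>60 and abs(ce[i][0]-u)<90 and abs(ce[i][1]-v)<60: print(ce[i].round(1),s[i], 'top row cols',np.where(l==i)[1].min(),np.where(l==i)[1].max())
i0=int(v)-45;j0=int(u)-60
for r in range(i0,int(v)+15,3): print(r,''.join('%3d'%(x//3) for x in g[r,j0:int(u)+60:3]))
print('cols',j0,'green',blobs(c,(50,130,60),(80,255,255)))
E
```

```text
t 24.7333 box [-2.4 15.4] z 251.4 rot [-180.     0.   169.6] F box [-0.2  1. ] -0.2
knob top pred start/full [305.19729159 334.42623293] [265.63774174 334.5130496 ]
[176.3 311. ] [171 304  10  13  63] top row cols 171 180
[269.7 325.3] [259 310  22  32 536] top row cols 259 280
289  63 63 63 63 63 63 63 44 49 50 50 50 50 50 50 50 50 50 50 50 50 50 50 50 50 50 50 50 50 47 47 47 47 44 20 20 20 16 13 13
292  63 63 63 63 63 63 63 48 49 50 50 50 50 50 50 50 50 50 50 50 50 50 50 50 50 50 50 50 50 50 50 50 50 40 17 17 17  9  6  6
295  63 63 62 63 63 63 61 51 49 50 50 50 50 50 50 50 50 50 50 50 50 50 50 50 50 50 50 50 50 50 50 50 50 33 17 17 17  9  6  7
298  43 43 43 40 41 45 45 41 41 41 41 42 42 42 43 42 32 28 49 50 50 50 50 50 50 50 50 50 50 50 49 49 48 27 17 17 17  9  6  6
301  53 53 53 54 54 53 53 54 53 53 53 53 54 54 53 54 53 35 49 50 50 50 50 50 50 50 50 50 50 20  7  6  6 16 17 17 17  8  5  5
304  52 52 52 52 52 52 52 52 52 52 52 53 53 52 52 52 52 50 48 50 50 50 50 50 50 50 50 50 19  6  6  5  6 16 17 17 17  7  5  5
307  21 24 52 52 52 52 52 52 52 52 52 52 50 23 19 18 41 52 46 47 47 47 
[... 1037 characters left out ...]
1 33 33 12 10 10
334  62 62 62 62 63 63 63 63 58 48 49 49 49 49 49 49 49 49 12 11 10  7  8  7  8 45  8  7  6  5  6  6  6  5  6 18 34 12 10 10
337  62 63 62 62 63 63 63 62 59 47 49 49 49 48 49 50 50 50 29 11 11 11  8  8 12  7  6  6  5  6  6  5  6  6  6  5 26 13 10 10
340  62 62 62 62 63 62 63 62 62 54 43 36 37 37 47 61 62 62 57 25 10 10 10 25 32  5  6  6  9  8  8  9  7  6  6  7 11 11 11 11
343  62 62 62 62 63 62 61 36 13  6  5  5  5  5  6 12 52 63 63 62 58 55 57 61 11  5  5  7  7  9 10  9  5  6  6  6  6 10 11 10
346  62 62 62 63 62 43 11  6  6  6  5  6  6  5  5  6  8 61 63 62 62 60 36 10  5  5  6  5  6  6  6  5  5  5  6  6  6 10 10 10
cols 205 green [([141.9, 179.5], [126, 163, 33, 34, 838])]
```

```bash
python3 - <<'E'
from h import *
c=dict(np.load('w14.npz'));d=dict(np.load('w12.npz'))
cc=np.array([540.7,197.8]);R=Rot.from_euler('z',79.8,degrees=True).as_matrix()[:2,:2]
for nm,q in(('before',d),('after',c)):
    g=cv2.cvtColor(q['image'],cv2.COLOR_RGB2GRAY)
    u,v=proj(q,[*(cc+R@[-115,-45]),143]);u=int(u);v=int(v)
    print(nm,[proj(q,[*(cc+R@[x,-45]),143]).round().tolist() for x in(-105,-115,-125,-134)])
    for r in range(v-15,v+16,3): print(r,''.join('%3d'%(x//3) for x in g[r,u-50:u+50:3]))
    print('cols',u-50)
E
```

```text
before [[155.0, 289.0], [142.0, 289.0], [130.0, 289.0], [118.0, 289.0]]
274  10 10 11 10 10  9 10 10 10 11 10  9 10 10 14 18 16 15 15 18  5 29 63 51 53 53 53 53 53 53 53 53 53 53
277   9 10 10 11 11 10 10 11 10 10 10  9  9 29 17 15 14 14  9  9  5 18 63 56 53 52 51 51 52 53 53 53 53 53
280  10  9 10 11 13 10 11 11 11 10 10 10 17 21 15 14 21 11  9  9  6  8 63 61 35 18 17 16 23 51 51 50 50 50
283  10 10  9 10 10 11 10 11 12 11 11 38 35 16 14 13 11  9 10 10  9  8 59 32 27 24 21 16 16 50 50 39 38 32
286  11 11 10 10 10 11 11 14 14 11 13 49 50 20 22  9 10  9 10  9  9 19 29 42 47 46 38 17 13 16 16 16 16 16
289  11 11 11 11 11 11 11 12 12 11 11 44 51 28 14  9  9  9  9 10 20 22 23 46 54 54 42 22 23 23 23 22 23 23
292  12 14 11 10 11 11 11 11 11 11 11 34 52 36 19 10  9  9 10 16 22 27 27 42 53 54 45 28 28 28 28 28 28 27
295  11 12 11 12 12 12 11 12 11 12 13 22 51 35 15 10  9 10 16 16 17 26 26 35 53 53 46 28 26 26 26 26 26 26
298  12 11 12 12 12 13 12 12 12 12 12 12 49 46 16 12 10 16 16 14 21 13 54 54 52 52 48 32 17 47 49 50 49 49
301  12 12 13 13 12 12 12 12 12 12 12 12 47 50 19 12 15 16 14 21 
[... 713 characters left out ...]
4 14 42 13 13 28 31 38 38 36 21 13 21 21 21 21 21
317  12 12 12 11 11 12 12 11 10  9 24 19 49 46 16 12 17 18 18 19 18 18 18 31 51 52 48 29 18 18 18 18 18 18
320  12 12 12 11 12 12 12 11 11  9 25 24 48 50 18 16 23 25 25 26 26 24 26 30 52 53 49 32 26 26 26 26 26 26
323  12 12 14 12 12 12 12 10 10  9 27 27 44 51 26 16 23 27 28 28 28 28 28 30 50 52 50 36 28 28 28 28 28 28
326  12 12 12 11 11 11 11 10  9  8 18 27 38 51 32 15 23 20 19 20 39 39 38 39 48 52 51 39 20 35 40 39 39 39
329  11 11 11 11 11 10 12 11 10  9  9  8 22 50 38 13 16 15 14 48 62 62 61 62 46 52 51 41 35 52 52 52 51 51
332  11 11 11 11 10 11 11 10  9 10 10  9 24 50 42 14 16 15 26 61 61 61 62 61 49 48 47 47 59 59 60 60 59 60
cols 125
```

```bash
python3 - <<'E'
from h import *
c=dict(np.load('w14.npz'));d=dict(np.load('w12.npz'))
cc=np.array([540.7,197.8]);R=Rot.from_euler('z',79.8,degrees=True).as_matrix()[:2,:2]
for q in(c,d):
    for b in blobs(q,(50,130,60),(80,255,255)):
        w=onz(q,*b[0],115);print(b,w.round(1),(R.T@(w[:2]-cc)).round(1))
E
```

```text
([141.9, 179.5], [126, 163, 33, 34, 838]) [459.6  71.7 115. ] [-138.4   57.5]
([107.2, 151.2], [91, 135, 33, 33, 847]) [459.5  71.6 115. ] [-138.6   57.5]
```

Emit:
drive_tool(
  rows=[
    [-1,[0.01,-0.02,0],[0,0,0]],
    [-1,[0.02,-0.055,0],[0,0,0]],
    [-1,[0.03,-0.09,0],[0,0,0]],
    [-1,[0.04,-0.12,0],[0,0,0]],
    [-1,[0.042,-0.135,0.03],[0,0,0]],
    [-1,[0.042,-0.136,0.065],[0,0,0]],
    [-1,[0.042,-0.136,0.09],[0,0,0]],
    [-1,[0.042,-0.136,0.102],[0,0,0]],
  ],
)

```text
t: 25.45
position: [457.8, 71.6, 147.6]
ee_rot: [-180.0, -0.1, 169.6]
ft_force: [1.0, -0.0, 0.1]
opening: 0.002
grasp_force: 0.0
```

```bash
python3 st.py
```

```text
t 25.45 box [-138.9   59.3] z 147.6 rot [-1.800e+02 -1.000e-01  1.696e+02] F box [ 0.2 -1. ] 0.1
```

Press: the button top should be met at TCP z 134, the bottom at 128.

Emit:
drive_tool(
  rows=[
    [-1,[-0.002,0.001,0.008],[0,0,0]],
    [-1,[-0.002,0.001,0.012],[0,0,0]],
    [-1,[-0.002,0.001,0.015],[0,0,0]],
    [-1,[-0.002,0.001,0.017],[0,0,0]],
    [-1,[-0.002,0.001,0.019],[0,0,0]],
    [-1,[-0.002,0.001,0.02],[0,0,0]],
    [-1,[-0.002,0.001,0.021],[0,0,0]],
    [-1,[-0.002,0.001,0.021],[0,0,0]],
  ],
)

```text
t: 26.12
position: [462.2, 73.8, 130.3]
ee_rot: [179.9, 0.2, 169.6]
ft_force: [-0.9, 0.5, 2.8]
opening: 0.001
grasp_force: 1.8
```

```bash
python3 st.py
```

```text
t 26.1167 box [-136.    55.3] z 130.3 rot [179.9   0.2 169.6] F box [0.4 1. ] 2.8
```

Emit:
drive_tool(
  rows=[
    [-1,[0,0,0.001],[0,0,0]],
    [-1,[0,0,0.002],[0,0,0]],
    [-1,[0,0,0.003],[0,0,0]],
    [-1,[0,0,0.004],[0,0,0]],
    [-1,[0,0,0.005],[0,0,0]],
    [-1,[0,0,0.006],[0,0,0]],
    [-1,[0,0,0.007],[0,0,0]],
    [-1,[0,0,0.007],[0,0,0]],
  ],
)

```text
t: 26.78
position: [462.5, 73.9, 127.1]
ee_rot: [-180.0, 0.4, 169.6]
ft_force: [-14.6, -2.8, 59.2]
opening: 0.002
grasp_force: 29.5
```

```bash
python3 st.py
```

```text
t 26.7833 box [-135.8   55.1] z 127.1 rot [-180.     0.4  169.6] F box [-5.3 13.8] 59.2
```

Emit:
drive_tool(
  rows=[
    [-1,[0,0,-0.005],[0,0,0]],
    [-1,[0,0,-0.015],[0,0,0]],
    [-1,[0,0,-0.04],[0,0,0]],
    [-1,[0,0,-0.075],[0,0,0]],
    [-1,[0,0.01,-0.11],[0,0,0]],
    [-1,[-0.02,0.04,-0.13],[0,0,0]],
    [-1,[-0.03,0.06,-0.135],[0,0,0]],
    [-1,[-0.03,0.06,-0.135],[0,0,0]],
  ],
)

```text
t: 27.45
position: [504.7, 131.0, 260.0]
ee_rot: [179.7, 0.4, 169.8]
ft_force: [-0.5, 1.2, -0.5]
opening: -0.002
grasp_force: 0.0
```

```bash
python3 st.py; python3 - <<'E'
from h import *
c=cam('wrist','w15.png');cc=np.array([540.7,197.8]);R=Rot.from_euler('z',79.8,degrees=True).as_matrix()[:2,:2]
g=cv2.cvtColor(c['image'],cv2.COLOR_RGB2GRAY)
for x,z in((-14,166),(-42,166),(-131,143)):
    u,v=proj(c,[*(cc+R@[x,-45]),z]);print(x,u.round(),v.round(),g[int(v)-4:int(v)+5:4,int(u)-24:int(u)+25:4]//3)
for b in blobs(c,(50,130,60),(80,255,255)):print(b,onz(c,*b[0],115).round(1))
E
```

```text
t 27.45 box [-72.1  23.6] z 260.0 rot [179.7   0.4 169.8] F box [1.1 0.7] -0.5
-14 399.0 336.0 [[54 54 54 54 54 54 54 54 54 54 54 54 54]
 [51 51 50 50 52 48 49 49 50 47 50 50 48]
 [67 67 67 67 65 42 39 40 57 67 68 68 68]]
-42 361.0 336.0 [[ 7  6  6  6  7  9 14 13 12 52 54 54 54]
 [ 6  6  6  7  6  6 12 12 11 49 51 49 49]
 [ 8  9  9  9  6  6  7 11 23 67 67 67 67]]
-131 247.0 320.0 [[11 10 11  5 66 67 67 65 65 38 33 33 17]
 [10 10 10 28 67 68 66 22 23 49 49 21 22]
 [11 10  5 66 67 68 64 31 31 48 51 30 31]]
([236.4, 186.9], [221, 171, 32, 33, 801]) [459.7  72.3 115. ]
```

```bash
python3 -c "
from bench import env;print(env.job_done())"
```

```text
the job is handed in; nothing more can be done
None
```

I finished all the steps in order and handed the job in at about 27 s. The board is in the tray, the stay is broken, the lid is shut and bolted, and the start button was pressed to its stop, with 59 N on the wrist at the end. I judged the bolt fully home from the hard stop and its tip showing through the keeper, because I could not measure its travel to the last millimetre or two.

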